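# Close the tub's lid by running a fingertip along its lip

## Task

The lid on the filled tub is shut along two sides, but its closing lip still stands raised along the long side that has the pull tab and, round the corner at the other end of that side, along the short side. Starting at the pull tab, run your fingertips lightly along the raised lip in one pass, staying down on it along the long side, round the corner and to the far end of the short side, so that all of it ends flush with the lip already shut. Press gently, do not grip, lift or shift the tub, leave everything else where it is (the bundle of ties on the lid too), and finish clear of it all.

Things in the scene. Friction and masses are not known exactly. Their poses are not given: they have to be found in the camera images.
- tub: filled tub, about 3 kg, loose on the table, its lid on. Origin: centre of the underside; x along its short sides, y along its long sides, z up. Lid outline 180 mm along x, 248 mm along y. The closing lip, a 12 mm wide bead on the lid's rim, is already shut along the +x and +y sides, its top at z = 80 mm; along the -x (long) and -y (short) sides it is still raised, in eight pieces
- lid: the tub's lid, fixed to it; same origin and axes as the tub. Rim 20 mm wide, its flat shoulder at z = 76 mm; clear panel inside it with its top at z = 73 mm. The raised lip's centre line: x = -78 mm from y = +111 to -112 mm, then y = -112 mm from x = -78 to +76 mm. The flat pull tab, 30 mm wide, sticks out 26 mm from the -x side at y = +100 mm, z = 69 mm, by lip piece 1
- lip1 (a joint): how far lip piece 1 (48 mm long along y, at the pull tab's end; centre at x = -78, y = 87 mm of the tub) is pressed down, in m: 0 to 0.001 at the start (raised, top 4 to 5 mm above the shut lip), 0.005 flush with the shut lip, 0.008 its stop. It sinks straight down against about 1.6 N of friction and stays where it is left
- lip1_top (a point): centre of the top of lip piece 1 of 8 (48 mm long along y, at the pull tab's end), 85 mm above the tub's underside when fully raised, 80 mm when flush; it sinks with the piece. The top is flat for 8 mm; from there ramps fall 9 mm towards the neighbouring pieces, so a fingertip that slides along rides each piece down
- lip2 (a joint): how far lip piece 2 (48 mm long along y; centre at x = -78, y = 37 mm of the tub) is pressed down, in m: 0 to 0.001 at the start (raised, top 4 to 5 mm above the shut lip), 0.005 flush with the shut lip, 0.008 its stop. It sinks straight down against about 1.6 N of friction and stays where it is left
- lip3 (a joint): how far lip piece 3 (48 mm long along y; centre at x = -78, y = -13 mm of the tub) is pressed down, in m: 0 to 0.001 at the start (raised, top 4 to 5 mm above the shut lip), 0.005 flush with the shut lip, 0.008 its stop. It sinks straight down against about 1.6 N of friction and stays where it is left
- lip4 (a joint): how far lip piece 4 (48 mm long along y; centre at x = -78, y = -63 mm of the tub) is pressed down, in m: 0 to 0.001 at the start (raised, top 4 to 5 mm above the shut lip), 0.005 flush with the shut lip, 0.008 its stop. It sinks straight down against about 1.6 N of friction and stays where it is left
- lip5 (a joint): how far lip piece 5 (the corner piece, with an arm of 23 mm along each side; centre at x = -78, y = -112 mm of the tub) is pressed down, in m: 0 to 0.001 at the start (raised, top 4 to 5 mm above the shut lip), 0.005 flush with the shut lip, 0.008 its stop. It sinks straight down against about 1.6 N of friction and stays where it is left
- lip5_top (a point): centre of the top of lip piece 5 of 8 (the corner piece, with an arm of 23 mm along each side), 85 mm above the tub's underside when fully raised, 80 mm when flush; it sinks with the piece. The top is flat for 8 mm; from there ramps fall 9 mm towards the neighbouring pieces, so a fingertip that slides along rides each piece down
- lip6 (a joint): how far lip piece 6 (42 mm long along x; centre at x = -33, y = -112 mm of the tub) is pressed down, in m: 0 to 0.001 at the start (raised, top 4 to 5 mm above the shut lip), 0.005 flush with the shut lip, 0.008 its stop. It sinks straight down against about 1.6 N of friction and stays where it is left
- lip7 (a joint): how far lip piece 7 (42 mm long along x; centre at x = 11, y = -112 mm of the tub) is pressed down, in m: 0 to 0.001 at the start (raised, top 4 to 5 mm above the shut lip), 0.005 flush with the shut lip, 0.008 its stop. It sinks straight down against about 1.6 N of friction and stays where it is left
- lip8 (a joint): how far lip piece 8 (42 mm long along x, the last; centre at x = 55, y = -112 mm of the tub) is pressed down, in m: 0 to 0.001 at the start (raised, top 4 to 5 mm above the shut lip), 0.005 flush with the shut lip, 0.008 its stop. It sinks straight down against about 1.6 N of friction and stays where it is left
- lip8_top (a point): centre of the top of lip piece 8 of 8 (42 mm long along x, the last), 85 mm above the tub's underside when fully raised, 80 mm when flush; it sinks with the piece. The top is flat for 6 mm; from there ramps fall 9 mm towards the neighbouring pieces, so a fingertip that slides along rides each piece down
- tie_bundle: bundle of gold bag ties, 14x96x14 mm, lying loose on the lid's recessed panel, its long axis along its y; origin under its middle
- cup_small: small clear measuring cup, 50 mm across, 36 mm tall, standing loose close in front of the tub's long side; origin under its middle
- stamp: date stamp with a round handle, foot 26x44 mm, 70 mm tall, standing loose beside the tub's other short side; origin under its middle
- roll: roll of labels lying flat, 70 mm across, 28 mm tall, loose, to the left or in front and to the right of the tub; origin under its middle
- cup_large: measuring cup, 55 mm across, 40 mm tall, loose, to the left or in front and to the right of the tub; origin under its middle
- kitchen_timer: round dial timer, 66 mm across, 38 mm tall, loose, to the left or in front and to the right of the tub; origin under its middle
- marker: marker pen, 135 mm long (along its y), 16 mm thick, loose, in front and to the right of the tub; origin under its middle

How it is judged:
By the outcome, as a careful person would: the job done as asked, in the order asked, and still so for the second after the job is handed in, with the robot touching nothing.
It also fails if it takes over 51 s, if anything falls off the work surface, if the arm or the gripper's body presses on something with over 40 N, if the wrist force passes 120 N, or if a joint passes its speed limit or range.

## Robot

A 6-joint arm with a two-finger parallel gripper is mounted at the origin on a cart in front of the work surface, level with it; the furniture and walls round the work are solid. World frame = base frame: x ahead of the robot, y to its left, z up, the work surface at z = 0. Lengths are in m, angles in rad, forces in N, time in s.
With the tool pointing down it reaches from about 0.275 to 0.85 m from the base axis. Payload 5.2 kg.
Tool frame: the origin (TCP) lies between the finger pads; the fingertips stand 8 mm ahead of it and the grasp point (between the pads) lies 11 mm behind it; y points along the fingers, z is the direction in which the jaws open and shut, and the axes are right-handed (so a half turn about y gives the same grasp; the last joint's range is limited). The gripper opens to 85 mm and grips with 20 to 120 N. Pads are 22 mm wide; open, the fingers measure 114 mm over their backs; the gripper's body (76 mm by 85 mm) begins 54 mm behind the grasp point. The pads swing forward as they close: fully open they stand 13 mm farther back than shut.
Start: joints at [-0.203, 0.259, 1.535, -0, 1.348, -0.203], TCP at [0.55, 0, 0.239] pointing down, gripper open.
Joint ranges: [-3.14, 3.14], [-0.91, 2.08], [0.19, 2.58], [-1.22, 4.36], [0.22, 2.71], [-3.12, 3.12]. Speed limits (rad/s): [2.57, 2.57, 3.14, 3.14, 3.14, 3.14].

## Interface

Orientations are given as a rotation vector (axis times angle).
In Python, from workcell import ctrl, optics gives the robot as it stands. Calls block until the motion is done:
- ctrl.goto(position, orientation): joint-space move of the TCP to a pose.
- ctrl.move_linear(position, rotation=None, velocity=0.15): straight line of the TCP; rotation=None keeps the orientation; velocity is the mean speed in m/s.
- ctrl.move_j(angles): joint-space move.
- ctrl.command_gripper(opening): finger opening in m; the grip force is fixed at half the most; returns when the fingers have stopped.
- ctrl.pause(seconds).
- ctrl.inverse_kinematics(position, orientation): joint angles nearest the present ones, or None.
- ctrl.get_obs(): the state.
- optics.read_camera(name): name is "scene" or "side" or "wrist"; returns the picture (420x560x3 uint8, red, green, blue); there is no depth.
- optics.camera_model(name): a dict with "fx", "fy", "cx", "cy" (pixels), "origin" and "orientation" of the camera in the world. Camera axes: x right, y down, z forward; pixel columns grow to the right and rows downward; lengths in m; the calibration is good to about 2 mm. A picture is of the moment at which its call begins: read the wrist's pose just before it. camera_model takes no time and is no camera call; for the wrist camera it gives the pose at the moment of the call.
A pose or a line that the arm cannot do raises ctrl.MotionError and nothing moves.
- ctrl.hand_in(): hands the job in, once; it reports no verdict.
Trained networks look in the newest picture that a camera, given by its name, has taken for a name from the list of things; names that differ only in an ending like _2 or _b are one class to them, and where a whole thing is asked for, a point or a joint stands for the part that bears it (a point fixed in the world has none). Each returns a list of dicts, best first, with "p" (0 to 1); they miss things now and then, are a little off and sometimes report something else, mostly with a low value. They report only what shows in the picture. A call takes as long as a camera call.
- optics.recognise(camera, query): "box" ([centre column, centre row, width, height] in pixels, round what is visible of it).
- optics.masks_of(camera, query): "pixels" (420x560 bool, what is visible of it) and "box" ([centre column, centre row, width, height] in pixels, round what is visible of it).
- optics.spot_point(camera, query): "at" ([column, row] in pixels: a listed point, or the origin of a listed thing).
The state is a dict: "clock": time; "joints": joint angles; "qvel": joint speeds; "joint_torque": joint torques, N m; "ee_pos": TCP position; "tool_rot": TCP orientation; "contact_force": force on the tool from outside, world axes, zero at the start; "moment": the same for the moment, N m; "opening": finger opening in m.
Only numpy, scipy, OpenCV 4.12 (cv2) and the standard library are available. Lean on these libraries where they do the work, as an engineer would, in place of code of your own. Each camera call takes 0.05 s, during which the arm holds its last target.

## Working session

There is one attempt and no reset: what is moved stays moved. The work goes in short steps, each a Python script; the robot and the scene stay as the last script left them, time stands still between calls to the robot, and variables do not carry over. Pictures are saved under pics/ and viewed, and the job is handed in when it is done.

```bash
ls; mkdir -p pics
python3 - <<'E'
from workcell import ctrl, optics
import cv2
o=ctrl.get_obs();print(o)
for n in ["scene","side","wrist"]:
    im=optics.read_camera(n);cv2.imwrite(f"pics/{n}0.png",im[:,:,::-1]);print(n,optics.camera_model(n))
    for q in ["lip1_top","lip5_top","lip8_top","tub"]:
        print(q,[(d['at'],round(d['p'],2)) for d in optics.spot_point(n,q)[:2]])
E
```

```text
pics
{'clock': 0.0, 'joints': array([-2.02773915e-01,  2.59340970e-01,  1.53611879e+00,  4.81362953e-05,
        1.34798799e+00, -2.02800736e-01]), 'qvel': array([ 0.00221026,  0.00046409,  0.00037044,  0.00052431,  0.0019434 ,
       -0.00039031]), 'joint_torque': array([ 1.06436883e-04, -4.46029150e+01, -2.90570551e+01, -7.42485804e-05,
        1.18754001e-02, -2.51378208e-05]), 'ee_pos': array([5.49477199e-01, 1.61904094e-04, 2.38461441e-01]), 'tool_rot': array([-1.21022911,  1.21071704, -1.20802348]), 'contact_force': array([-0.1879236 , -1.05230573, -0.08670851]), 'moment': array([-0.01156923, -0.04599765, -0.03479078]), 'opening': 0.08542515313845338}
scene {'fx': 402.5349618906591, 'fy': 402.5349618906591, 'cx': 282.41573832917624, 'cy': 206.5095135336852, 'origin': array([-0.15949628, -0.43096042,  0.69745824]), 'orientation': array([-1.95787489,  1.14492951, -0.54939875])}
lip1_top [([224.3, 205.2], 0.47)]
lip5_top [([148.9, 219.5], 0.51), ([304.2, 215.4], 0.37)]
lip8_top [([312.6, 185.6], 0.42)]
tub [([266.3, 217.3], 0.97)]
side {'fx': 414.47127116941573, 'fy': 414.47127116941573, 'cx': 285.04192212521326, 'cy': 212.87534787044052, 'origin': array([0.54355953, 0.83736429, 0.7657221 ]), 'orientation': array([ 0.05722141, -2.83180718,  1.35898001])}
lip1_top [([313.8, 247.5], 0.64)]
lip5_top [([296.4, 198.6], 0.47)]
lip8_top [([243.7, 205.2], 0.45), ([279.4, 165.6], 0.22)]
tub [([272.8, 252.1], 0.72)]
wrist {'fx': 300.5613181664018, 'fy': 300.5613181664018, 'cx': 285.6841131018161, 'cy': 210.1669059429643, 'origin': array([0.55050806, 0.07543502, 0.37441823]), 'orientation': array([ 2.84706215e+00,  1.48993008e-04, -8.49138572e-04])}
lip1_top [([214.7, 64.9], 0.76)]
lip5_top [([279.9, 260.2], 0.7)]
lip8_top [([403.4, 229.2], 0.55)]
tub [([316.7, 135.2], 0.91)]
```

View pics/scene0.png

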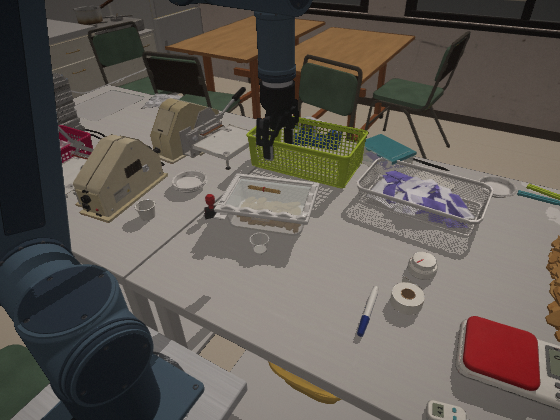

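View pics/side0.png

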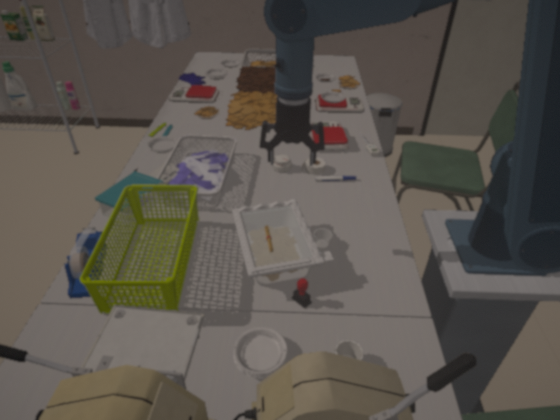

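View pics/wrist0.png

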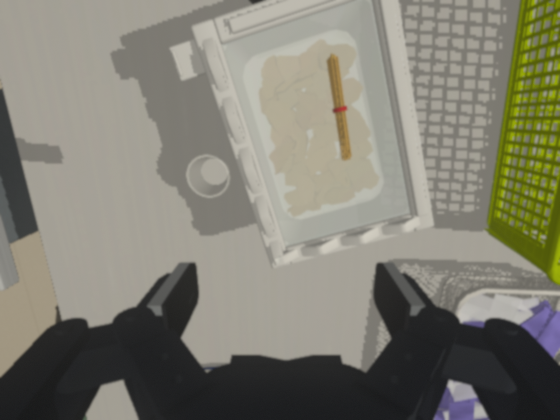

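The lid is in the wrist view: tab at about (185,60), near corner (275,262), far short-side corner (432,222). I'll estimate the tub pose first, then move the camera over it.

```bash
cat > h.py <<'E'
import numpy as np, cv2
from scipy.spatial.transform import Rotation as R
from scipy.optimize import least_squares
from workcell import ctrl, optics
def proj(m,P):
    C=R.from_rotvec(m['orientation']).as_matrix(); q=(np.asarray(P)-m['origin'])@C
    return np.c_[m['fx']*q[:,0]/q[:,2]+m['cx'], m['fy']*q[:,1]/q[:,2]+m['cy']]
def ray(m,uv,z):
    C=R.from_rotvec(m['orientation']).as_matrix(); d=C@[(uv[0]-m['cx'])/m['fx'],(uv[1]-m['cy'])/m['fy'],1]
    return m['origin']+d*(z-m['origin'][2])/d[2]
def T(p,L):
    L=np.atleast_2d(L).astype(float); c,s=np.cos(p[2]),np.sin(p[2])
    return np.c_[p[0]+c*L[:,0]-s*L[:,1], p[1]+s*L[:,0]+c*L[:,1], L[:,2]]
def fit(obs,p0=(0.58,0.17,0.32)):  # obs: list of (model, localpts, pix)
    f=lambda p:np.concatenate([(proj(m,T(p,L))-np.array(u)).ravel() for m,L,u in obs])
    r=least_squares(f,p0,loss='soft_l1'); return r.x,f(r.x).reshape(-1,2)
E
python3 - <<'E'
from h import *
m=optics.camera_model("wrist")
L=np.array([[-78,87,84.5],[-78,-112,84.5],[55,-112,84.5],[-90,-124,76],[90,-124,76],[-90,124,76]])/1000
p,r=fit([(m,L,[[214.7,64.9],[279.9,260.2],[403.4,229.2],[275,264],[432,222],[195,27]])]);print(p,np.degrees(p[2]),r)
o=ctrl.get_obs();Rt=R.from_rotvec(o['tool_rot']);print(Rt.as_matrix().round(2))
for s in (-np.pi/2,np.pi/2):
    rot=(R.from_euler('z',p[2]+s)*Rt).as_rotvec()
    for l in ([-78,90,.2],[-78,90,79],[-78,-112,79],[70,-112,79]):
        w=T(p,np.array(l)/1000)[0]; w[2]=.088
        q=ctrl.inverse_kinematics(w,rot);print(s,w,None if q is None else np.round(q,2))
E
```

```text
[0.5875695  0.05989975 0.28675823] 16.43003624828968 [[ 0.20718481 -0.42793182]
 [ 0.2093209   1.32273766]
 [ 0.7655333  -0.89069202]
 [-2.02414096  6.27036489]
 [ 3.99369433  4.94631854]
 [-5.51519125 -1.09919731]]
[[ 0. -0.  1.]
 [-1. -0.  0.]
 [ 0. -1. -0.]]
-1.5707963267948966 [0.48729857 0.12416282 0.088     ] [0.03 0.33 1.84 0.   0.96 1.31]
-1.5707963267948966 [0.48729857 0.12416282 0.088     ] [0.03 0.33 1.84 0.   0.96 1.31]
-1.5707963267948966 [ 0.54443313 -0.06958868  0.088     ] [-0.33  0.4   1.73 -0.    1.01  0.95]
-1.5707963267948966 [ 0.68638967 -0.02772772  0.088     ] [-0.2   0.62  1.36 -0.    1.17  1.08]
1.5707963267948966 [0.48729857 0.12416282 0.088     ] [ 0.03  0.33  1.84 -0.    0.96 -1.83]
1.5707963267948966 [0.48729857 0.12416282 0.088     ] [ 0.03  0.33  1.84 -0.    0.96 -1.83]
1.5707963267948966 [ 0.54443313 -0.06958868  0.088     ] [-0.33  0.4   1.73  0.    1.01 -2.19]
1.5707963267948966 [ 0.68638967 -0.02772772  0.088     ] [-0.2   0.62  1.36  0.    1.17 -2.06]
```

Run:
```python
from h import *
o=ctrl.get_obs()
ctrl.move_linear([0.575,0.03,0.25],velocity=.1); ctrl.pause(.2)
m=optics.camera_model("wrist"); im=optics.read_camera("wrist")
cv2.imwrite("pics/w1raw.png",im[:,:,::-1]); 
import pickle;pickle.dump(m,open("m1.pkl","wb"))
for q in ["lip1_top","lip5_top","lip8_top","tub","tie_bundle"]:
    print(q,[(d['at'],round(d['p'],2)) for d in optics.spot_point("wrist",q)[:2]])
c=im[20:320,150:470,::-1]; cv2.imwrite("pics/w1.png",cv2.resize(c,(640,600),interpolation=cv2.INTER_CUBIC))
print(m,ctrl.get_obs()['ee_pos'],ctrl.get_obs()['clock'])
```

```text
lip1_top [([191.9, 100.7], 0.55)]
lip5_top [([258.6, 281.7], 0.78), ([312.6, 143.2], 0.72)]
lip8_top [([376.3, 251.8], 0.64)]
tub [([295.4, 156.7], 0.76)]
tie_bundle [([311.2, 143.0], 0.89), ([294.5, 156.5], 0.32)]
{'fx': 300.5613181664018, 'fy': 300.5613181664018, 'cx': 285.6841131018161, 'cy': 210.1669059429643, 'origin': array([0.57523161, 0.10505335, 0.38492166]), 'orientation': array([ 2.84697408e+00, -4.13533907e-04, -1.72652103e-03])} [0.57495625 0.02983029 0.25004664] 1.8083
```

View pics/w1.png

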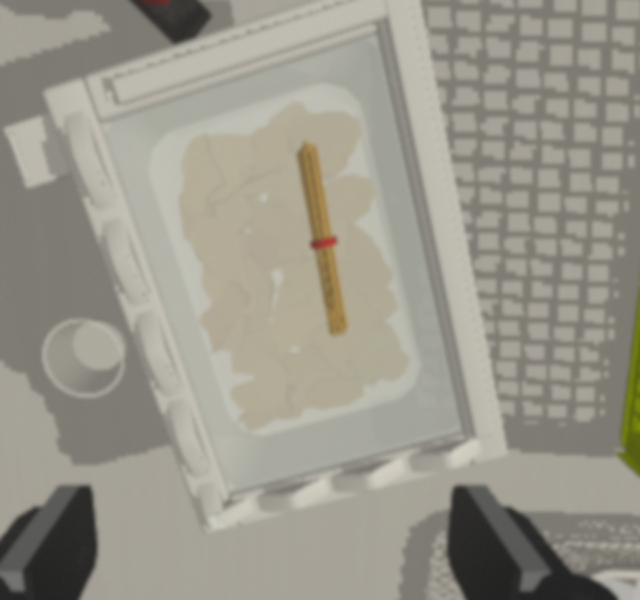

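Run:
```python
from h import *; import pickle
m=pickle.load(open("m1.pkl","rb"))
e=lambda x,y:[150+x/2-.25,20+y/2-.25]
L=np.array([[-90,124,76],[-90,-124,76],[90,-124,76],[-116,115,69],[-116,85,69],[-78,87,84.5],[-78,-112,84.5],[55,-112,84.5]])/1000
U=[e(44,92),e(208,531),e(508,452),e(4,130),e(28,189),[191.9,100.7],[258.6,281.7],[376.3,251.8]]
p,r=fit([(m,L,U)]);print(p,np.degrees(p[2]));print(r.round(1))
p2,r=fit([(m,L[:5],U[:5])]);print(p2,np.degrees(p2[2]));print(r.round(1))
np.save("p.npy",p2)
# overlay
im=cv2.imread("pics/w1raw.png");S=2
big=cv2.resize(im[20:320,150:470],None,fx=2,fy=2,interpolation=cv2.INTER_CUBIC)
def poly(L,c,cl=True):
    u=proj(m,T(p2,np.array(L)/1000)); u=((u-[150,20])*2+.5); cv2.polylines(big,[u.round().astype(np.int32)],cl,c,1,cv2.LINE_AA)
poly([[-90,124,76],[-90,-124,76],[90,-124,76],[90,124,76]],(0,0,255))
poly([[-70,104,76],[-70,-104,76],[70,-104,76],[70,104,76]],(0,255,0))
poly([[-78,111,84.5],[-78,-112,84.5],[76,-112,84.5]],(255,0,0),False)
cv2.imwrite("pics/w1o.png",big)
```

```text
[0.58795009 0.06008859 0.28752803] 16.47414257604259
[[-1.8 -0.7]
 [-0.6  3.4]
 [ 2.5  2.6]
 [-0.2 -0.5]
 [ 0.   1. ]
 [ 2.   0.2]
 [ 0.5 -0.7]
 [-0.9 -1.5]]
[0.58831667 0.06107624 0.29174131] 16.715545785279343
[[-1.8 -1.3]
 [ 0.2  2.8]
 [ 3.3  1.4]
 [-0.2 -0.9]
 [ 0.1  0.5]]
```

View pics/w1o.png

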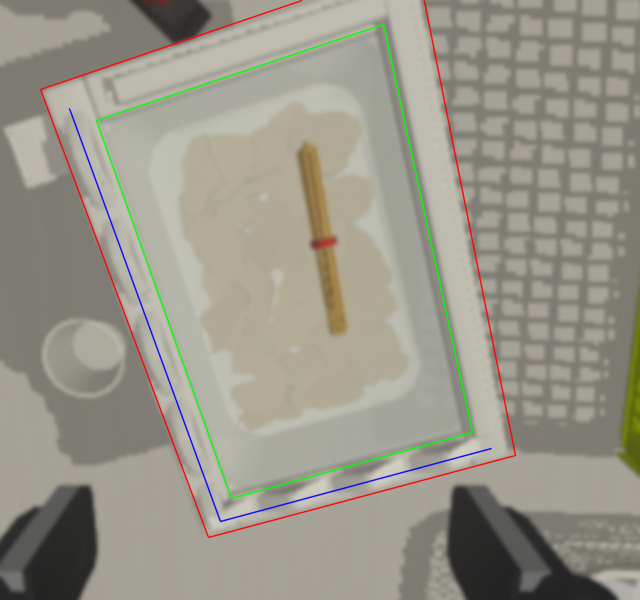

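Run:
```python
from h import *; import pickle
m=pickle.load(open("m1.pkl","rb"))
e=lambda x,y:[150+x/2-.25,20+y/2-.25]
L=np.array([[-90,124,76],[-90,-124,76],[90,-124,76],[-116,115,69],[-116,85,69],[-78,87,84.5],[-78,-112,84.5],[55,-112,84.5],[-70,104,76],[-70,-104,76],[70,-104,76],[70,104,76]])/1000
U=np.array([e(44,92),e(208,531),e(508,452),e(4,130),e(28,189),[191.9,100.7],[258.6,281.7],[376.3,251.8],e(100,121),e(229,496),e(470,434),e(381,26)])
def f(v):
    mm=dict(m);mm['origin']=m['origin']+[0,0,v[3]]
    return np.r_[(proj(mm,T(v[:3],L))-U).ravel(),v[3]/.002]
r=least_squares(f,[.588,.06,.29,0],loss='soft_l1');print(r.x,f(r.x)[:-1].reshape(-1,2).round(1))
np.save("p.npy",r.x[:3])
ms=optics.camera_model("side");ls=optics.camera_model("scene")
print(proj(ms,T(r.x,L[5:8])),proj(ls,T(r.x,L[5:8])))
```

```text
[0.58773852 0.06050765 0.28882903 0.00157876] [[-1.5 -0.7]
 [-0.5  2.4]
 [ 1.9  1.6]
 [ 0.1 -0.5]
 [ 0.3  0.7]
 [ 2.1 -0.1]
 [ 0.6 -1.7]
 [-1.4 -2.6]
 [-1.9  0.2]
 [ 0.   0.8]
 [-0.1 -0.6]
 [ 0.4  0.5]]
[[313.71664285 249.00346594]
 [291.50129024 199.93897937]
 [243.43592866 206.92276245]] [[227.15046798 204.15838693]
 [302.88143147 213.87310624]
 [312.21407882 184.79892738]]
```

Run:
```python
from h import *
ms=optics.camera_model("scene");md=optics.camera_model("side")
optics.read_camera("scene");optics.read_camera("side")
for q in ["cup_small","stamp","roll","cup_large","kitchen_timer","marker"]:
    for n,mm in (("scene",ms),("side",md)):
        d=optics.spot_point(n,q)[:1]
        if d: print(q,n,ray(mm,d[0]['at'],0).round(3),round(d[0]['p'],2))
p=np.load("p.npy");print(T(p,np.array([[-90,124,0],[-90,-124,0],[90,-124,0]])/1000).round(3))
```

```text
cup_small scene [0.461 0.014 0.   ] 0.54
stamp scene [0.515 0.203 0.   ] 0.46
roll scene [ 0.474 -0.36   0.   ] 0.56
roll side [0.597 0.056 0.   ] 0.62
cup_large scene [0.407 0.352 0.   ] 0.57
cup_large side [0.428 0.363 0.   ] 0.9
kitchen_timer scene [ 0.592 -0.363  0.   ] 0.68
kitchen_timer side [ 0.544 -0.179  0.   ] 0.74
marker scene [ 0.407 -0.293  0.   ] 0.59
marker side [ 0.402 -0.288  0.   ] 0.56
[[ 0.466  0.154  0.   ]
 [ 0.537 -0.084  0.   ]
 [ 0.709 -0.033  0.   ]]
```

Run:
```python
from h import *
p=np.load("p.npy");o=ctrl.get_obs();t0=o['clock']
rot=(R.from_euler('z',p[2]+np.pi/2)*R.from_matrix([[0,0,1],[-1,0,0],[0,-1,0]])).as_rotvec();np.save("rot.npy",rot)
ctrl.command_gripper(0.0);print(ctrl.get_obs()['clock'],ctrl.get_obs()['opening'])
ctrl.goto([.41,-.15,.10],rot)
ctrl.move_linear([.41,-.15,.016],velocity=.06);ctrl.pause(.3)
o=ctrl.get_obs();f0=o['contact_force'];print(o['clock'],f0,o['ee_pos'])
z=.016
while z>.003:
    z-=.0005; ctrl.move_linear([.41,-.15,z],velocity=.01);ctrl.pause(.05); o=ctrl.get_obs();df=o['contact_force']-f0
    print(round(z,4),o['ee_pos'][2].round(5),df.round(2))
    if df[2]>3: break
ctrl.move_linear([.41,-.15,.03],velocity=.1)
print(ctrl.get_obs()['clock'])
```

```text
3.275 -0.0003339534669589635
7.125 [-0.21398776 -0.85163273  0.10698392] [ 0.41009715 -0.1500638   0.01616793]
0.0155 0.01547 [-0.07  1.71  0.2 ]
0.015 0.01497 [ 0.42  1.02 -1.32]
0.0145 0.01446 [-0.18  0.34  0.25]
0.014 0.01398 [-0.39  0.06  0.06]
0.0135 0.01346 [ 0.09  1.05 -0.35]
0.013 0.01298 [ 0.46  0.64 -0.24]
0.0125 0.01249 [-0.47  0.92 -0.05]
0.012 0.01201 [-0.2  1.1 -1.1]
0.0115 0.01147 [ 0.54  1.81 -0.68]
0.011 0.01098 [0.01 0.93 0.18]
0.0105 0.01048 [-0.66  0.27  0.52]
0.01 0.00998 [1.09 1.26 0.35]
0.0095 0.00948 [0.37 1.6  0.17]
0.009 0.009 [ 0.61  1.31 -0.83]
0.0085 0.00847 [0.16 1.12 0.19]
0.008 0.00807 [-0.3   0.86  1.63]
0.0075 0.00803 [-2.55  1.96  8.51]
12.6
```

Table contact came at TCP z = 8.0 mm, so the fingertips are confirmed 8 mm ahead of the TCP. Next is the pass.

Run:
```python
from h import *
p=np.load("p.npy");rot=np.load("rot.npy")
W=lambda x,y,tip:T(p,[x/1000,y/1000,tip/1000+.008])[0]
ctrl.move_linear([.41,-.15,.16],velocity=.12)
ctrl.goto(W(-78,90,120),rot)
ctrl.move_linear(W(-78,90,90),velocity=.06);ctrl.pause(.2)
f0=ctrl.get_obs()['contact_force']
def log(s):
    o=ctrl.get_obs();l=T([0,0,-p[2]],o['ee_pos']-[p[0],p[1],0])[0]*1000
    print(s,round(o['clock'],2),(l-[0,0,8]).round(1),(o['contact_force']-f0).round(1),flush=True)
    return np.abs((o['contact_force']-f0)).max()
log('above')
ctrl.move_linear(W(-78,90,79.5),velocity=.02);log('down')
for x,y,z in [(-78,62,79.5),(-78,12,79.5),(-78,-38,79.5),(-78,-88,79.5),(-78,-112,79.5),(-56,-112,79.5),(-11,-112,79.5),(33,-112,79.5),(60,-112,79.5),(68,-112,80.2)]:
    ctrl.move_linear(W(x,y,z),velocity=.04)
    if log((x,y))>14: print('HIGH');break
else:
    ctrl.move_linear(W(68,-112,130),velocity=.06);log('up')
```

```text
above 15.79 [-77.7  90.   90.4] [0. 0. 0.]
down 16.47 [-78.4  90.1  79.3] [-0.2  0.8  0.9]
(-78, 62) 17.32 [-78.1  62.   79.5] [ 0.9  0.2 -0.1]
(-78, 12) 18.72 [-78.1  12.2  79.5] [0.8 0.1 0.3]
(-78, -38) 20.12 [-78.1 -37.7  79.5] [ 1.4 -0.8  0.8]
(-78, -88) 21.52 [-78.  -87.7  79.5] [ 1.6 -0.5  0.2]
(-78, -112) 22.27 [ -77.9 -112.4   79.6] [ 0.5 -0.3  0.8]
(-56, -112) 22.97 [ -55.8 -111.9   79.4] [1.  0.9 1.2]
(-11, -112) 24.24 [ -11.2 -111.9   79.5] [-0.6 -0.7  1.2]
(33, -112) 25.49 [  32.8 -111.9   79.5] [-0.8 -0.5  0.2]
(60, -112) 26.32 [  60.3 -112.    79.5] [ 1.2 -1.1  1.3]
(68, -112) 26.67 [  68.3 -112.    80.1] [ 1.3 -0.2  1.2]
up 27.65 [  67.7 -111.8  129.5] [ 0.6 -0.3  0.3]
```

Run:
```python
from h import *
p=np.load("p.npy");rot=np.load("rot.npy");e=ctrl.get_obs()['ee_pos']
ctrl.move_linear([e[0],e[1],.25],velocity=.12)
ctrl.goto([.575,.03,.25],R.from_matrix([[0,0,1],[-1,0,0],[0,-1,0]]).as_rotvec());ctrl.pause(.2)
m=optics.camera_model("wrist");im=optics.read_camera("wrist")
cv2.imwrite("pics/w2.png",cv2.resize(im[20:320,150:470,::-1],(640,600),interpolation=cv2.INTER_CUBIC))
s=optics.read_camera("scene");a=cv2.imread("pics/scene0.png")
sd=optics.read_camera("side");b=cv2.imread("pics/side0.png")
f=lambda i:cv2.resize(i,(400,300),interpolation=cv2.INTER_CUBIC)
cv2.imwrite("pics/cmp.png",np.vstack([np.hstack([f(a[150:300,150:350]),f(s[150:300,150:350,::-1])]),np.hstack([f(b[170:320,200:400]),f(sd[170:320,200:400,::-1])])]))
print(ctrl.get_obs()['clock'],m['origin'])
```

```text
30.7583 [0.57564422 0.10530145 0.38500397]
```

View pics/w2.png

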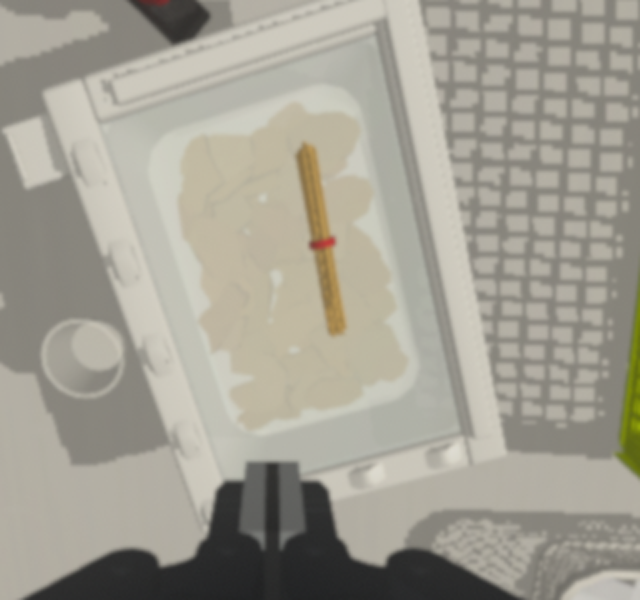

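View pics/cmp.png

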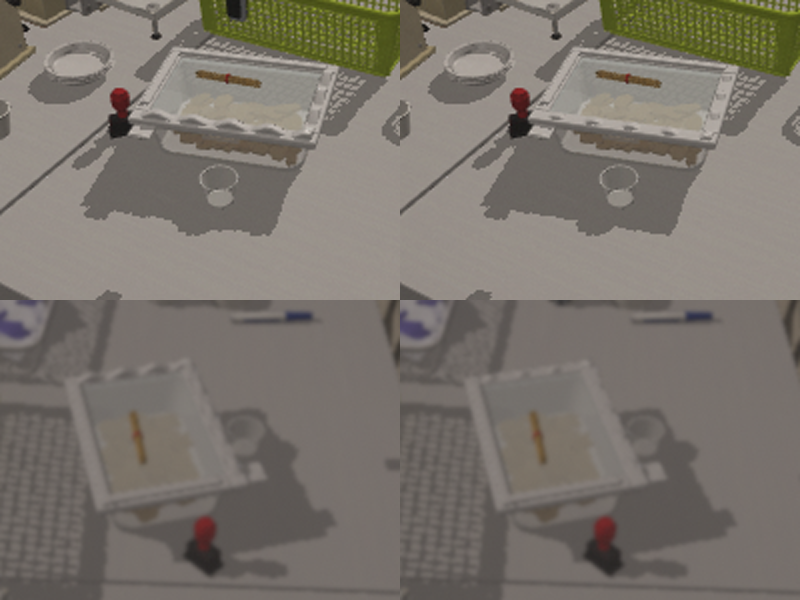

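All the raised waves have gone in both the wrist view (piece tops at (90,162), (122,262), (156,355), (186,440), (366,475) and (445,455)) and the scene view. The tub, ties, cup and stamp show no visible shift.

Run:
```python
from workcell import ctrl
ctrl.hand_in();print(ctrl.get_obs()['clock'])
```

```text
the job is handed in; nothing more can be done
the job is handed in; nothing more can be done
```

I ran the shut fingertips along the raised lip in one pass and handed the job in. The pass started by the pull tab at y = +90 mm, went down the long side, round the corner, and along the short side to x = +68 mm.

- **Height:** the fingertips stayed at about 79.5 mm, 0.5 mm below flush, and rose to 80.1 mm over the last 8 mm to clear the shut lip there. I had checked their length beforehand with a light touch on bare table, which read about 8 N.
- **Force:** wrist forces read at each stop were under 2 N, which is close to the sensor noise.
- **Lip:** the before and after pictures show all the raised pieces down. The wrist view hid the corner piece and piece 6 behind the fingers, so for those two I relied on the coarser scene and side views. I judged flushness from the pictures and the fingertip height, not from a direct measurement of each piece.
- **Surroundings:** the tub, ties, small cup and stamp show no visible shift. I did not compare the roll, large cup, timer or marker closely, but the arm stayed well away from them.
- **Finish:** the arm ended clear at z = 0.25 m, about 31 s in on the clock, against the 51 s limit.
- **Tub pose:** the fit left up to about 2.6 pixels (2 to 3 mm) of error, which is small next to the fingertip width.

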